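# Hang a meter module on a keyhole stud

## Task

Hang the panel meter on the sloping test stand: take it by its black housing, press the large end of the keyhole in its back plate over the head of the brass stud, then slide it down the slope until the stud is fully home in the narrow slot, lying flat on the panel and hanging straight, and let go. The stud can be clamped on either side of the middle of its short cross slot, so feel for it gently and never force the module against the stud or the panel; leave the other things on the bench alone.

Things in the scene. Friction and masses are not known exactly. Their poses are not given: they have to be found in the camera images.
- meter (a point): Centre (half-way up) of the black housing of the loose meter module (0.24 to 0.42 kg). Axes: x to the module's top (keyhole end), y to its left, z out of the white dial. Housing: flat-sided block 36 (x) by 62 (y) by 34 mm (z) on a 4 mm aluminium back plate; the plate's underside is 21 mm below this point. At the start it lies dial up on the bench.
- keyhole (a point): Centre of the large end of the keyhole, on the plate's underside, 55 mm from the housing centre along the module's +x. An eight-sided through hole, 20 mm across flats; a narrow slot 12 mm wide runs on from it towards the top (+x). The plate is 90 mm wide and reaches 35 mm beyond this point along +x and 80 mm along -x. Axes as meter.
- slot_seat (a point): Point on the plate's underside where the stud's axis lies when fully home in the narrow slot: 16 mm beyond the large end's centre along the module's +x (71 mm from the housing centre). The slot's end wall is 4 mm further on. Axes as meter.
- stud_mark (a point): Middle of the black cross slot, on the panel's face; axes as panel. The fixed brass stud stands square to the panel, its axis 5 to 13 mm to the left (+y) or right (-y) of this point, not off it along x; which is not measured. Neck 8 mm in diameter, 7 mm from panel to head; head 17 mm in diameter with a bevelled rim, its top 12 mm above the panel.
- panel: Cream panel of the fixed blue test stand, 210 mm along the slope, 190 mm wide, sloping 20 degrees from the low edge at the stand's front to the high edge, 126 mm above the bench; origin at the centre of its face. Axes: x up the slope, y left across, z straight out of the face. The cross slot lies 45 mm up the slope from the centre.
- flux_bottle: White plastic bottle, 56 mm in diameter, 130 mm tall, standing; origin at the centre of its foot. Leave alone.
- screwdriver: Screwdriver lying on the bench, x towards its tip. Leave alone.
- parts_tray: Yellow open tray 120 x 100 x 40 mm; origin at the centre of its underside. Leave alone.
- relay: Blue relay block 60 x 45 x 50 mm; origin at the centre of its underside. Leave alone.
Not all that is in view belongs to the job. Leave any green or red look-alike of the part that bears meter alone.

How it is judged:
On the way:
1. the large end of the keyhole is over the stud head, the back plate down at the panel under the head (z of keyhole in the frame of stud_mark between -0.003 and 0.0045 m and x of keyhole in the frame of stud_mark between -0.008 and 0.008 m and y of keyhole in the frame of stud_mark between -0.021 and 0.021 m), for 0.05 s.
At the end, for the whole second after the job is handed in: The released module rests flat (0.1 rad) and straight (0.2 rad) on the panel, housing below the stud, stud fully home in the narrow slot: seat point within 4 mm of the cross slot along the slope, 17 mm of its middle across, under 3.5 mm off the panel (x of slot_seat in the frame of stud_mark between -0.004 and 0.004 m and y of slot_seat in the frame of stud_mark between -0.017 and 0.017 m and z of slot_seat in the frame of stud_mark between -0.003 and 0.0035 m and angle between the z axis of slot_seat and the z axis of stud_mark, either way round below 0.1 rad and angle between the x axis of slot_seat and the x axis of stud_mark, either way round below 0.2 rad and x of meter in the frame of stud_mark below -0.05 m and linear speed of module below 0.01 m/s); the robot touches nothing.
It fails at once if the module is forced against the stud (over 40 N) or the stand (over 70 N) (contact force between module and stud above 40 N or contact force between module and stand above 70 N).
It fails at once if the bottle, screwdriver, tray or relay is moved more than 20 mm (distance of any of flux_bottle, screwdriver, parts_tray, relay from where it was at the start of the episode above 0.02 m).
It also fails if it takes over 64 s, if anything falls off the work surface, if the arm or the gripper's body presses on something with over 40 N, if the wrist force passes 120 N, or if a joint passes its speed limit or range.

## Robot

A 6-joint arm with a two-finger parallel gripper is mounted at the origin on the work surface. World frame = base frame: x ahead of the robot, y to its left, z up, the work surface at z = 0. Lengths are in m, angles in rad, forces in N, time in s.
With the tool pointing down it reaches from about 0.35 to 0.775 m from the base axis. Payload 5.5 kg.
Tool frame: the origin (TCP) lies midway between the tips of the shut fingers; the grasp point (between the pads) lies 19 mm behind it; z points along the fingers, y is the direction in which the jaws open and shut (so a half turn about z gives the same grasp; the last joint's range is limited). The gripper opens to 85 mm and grips with 20 to 120 N. Pads are 22 mm wide; open, the fingers measure 114 mm over their backs; the gripper's body (76 mm by 85 mm) begins 54 mm behind the grasp point. The pads swing forward as they close: fully open they stand 13 mm farther back than shut.
Start: joints at [-1.349, 0.313, 0.046, 1.304, 0, 1.431], TCP at [0.204, -0.538, 0.231] pointing down, gripper open.
Joint ranges: [-2.76, 2.76], [-0.86, 1.69], [-1.03, 1.26], [-2.2, 2.34], [-1.47, 1.5], [-3.14, 3.14]. Speed limits (rad/s): [2.57, 2.57, 3.14, 3.14, 3.14, 3.14].

## Interface

Orientations are given as a unit quaternion [w, x, y, z].
In Python, from workcell import env gives the robot as it stands.
- The arm moves only by the shell command python3 -m pendant 'ROWS' [FORCE]. ROWS is JSON, a list of rows, each a list of 3 entries, a list of its own where there are three numbers: the shift along the tool's x, y, z each as a share of 20 mm, from -1 to 1, then the turn about the tool's z as a share of 6 degrees, from -1 to 1, then the closure, from -1 (fully open) to 1 (shut). In form: [[[tx, ty, tz], turn, claw], ...]. A call has 1 to 12 rows; each row shifts and turns the commanded pose from where the row before left it, along the tool's axes as they then stand; what a row does not reach is not made up. A row lasts 1/8 s, in which the tool goes at most 62.5 mm and 10.7 degrees, less where a joint would pass 70% of its speed; a pose out of reach is approached as far as the arm can. A call with a number of a shift or a turn outside -1 to 1 is refused whole. A call with a gripper value outside its range is refused whole. The fingers move at their own pace and stop on an object; FORCE is the grip in N (left out, the last holds). Time passes only in rows, so rows that do not move let the fingers close. It gives the time, the measured TCP pose, the force and the opening at its end, in the units of the state.
- env.get_state(): the state, without advancing time (a new reading comes with each control period).
- env.read_camera(name): name is "scene" or "top" or "wrist"; returns a dict with "color" (400x640x3 uint8, blue, green, red), "mtx" (3x3 intrinsics, pixels), "view" (4x4, takes a point from world to camera coordinates). Camera axes: x right, y down, z forward; pixel columns grow to the right and rows downward; lengths in m; the calibration is good to about 2 mm. A picture is of the moment at which its call begins. There is no depth.
- env.hand_in(): hands the job in, once; it reports no verdict.
Trained networks look in the newest picture that a camera, given by its name, has taken for a name from the list of things; names that differ only in an ending like _2 or _b are one class to them, and where a whole thing is asked for, a point or a joint stands for the part that bears it (a point fixed in the world has none). Each returns a list of dicts, best first, with "p" (0 to 1); they miss things now and then, are a little off and sometimes report something else, mostly with a low value. They report only what shows in the picture. A call takes as long as a camera call. They do not tell look-alikes from the thing itself.
- env.boxes_of(camera, thing): "location" ([column, row] in pixels, amid what is visible of it).
- env.cut_out(camera, thing): "region" (400x640 bool, what is visible of it) and "location" ([column, row] in pixels, amid what is visible of it).
The state is a dict: "clock": time; "joint_pos": joint angles; "qvel": joint speeds; "tau": joint torques, N m; "tcp_pos": TCP position; "orientation": TCP orientation; "wrist_force": force on the tool from outside, world axes, zero at the start; "ft_torque": the same for the moment, N m; "finger_gap": finger opening in m.
Only numpy, scipy, OpenCV 4.12 (cv2) and the standard library are available. Lean on these libraries where they do the work, as an engineer would, in place of code of your own. Each camera call takes 0.05 s, during which the arm holds its last target.

## Working session

There is one attempt and no reset: what is moved stays moved. The work goes in short steps, Python scripts to look and compute and a shell command to move; the robot and the scene stay as the last step left them, time stands still between calls to the robot, and variables do not carry over. Pictures are saved under pics/ and viewed, and the job is handed in when it is done.

```bash
ls; mkdir -p pics
python3 - <<'E'
from workcell import env
import cv2
s=env.get_state(); print(s)
for n in ["scene","top","wrist"]:
    r=env.read_camera(n); cv2.imwrite(f"pics/a_{n}.png",r["color"]); print(n,r["mtx"].tolist(),r["view"].tolist())
    for t in ["meter","stud_mark","keyhole","panel"]:
        print(t,[(d["p"],d["location"]) for d in env.boxes_of(n,t)][:4])
E
```

```text
pics
{'clock': 0.0, 'joint_pos': array([-1.34857086e+00,  3.14046870e-01,  4.49654405e-02,  1.30360394e+00,
       -3.66021135e-05,  1.43112667e+00]), 'qvel': array([ 0.00051594,  0.00042879, -0.00094104, -0.00188044,  0.00105461,
       -0.00051214]), 'tau': array([-3.96987452e-04, -4.80627823e+01,  2.98533565e+01,  1.93442818e-02,
       -2.20250959e-04, -1.72934499e-06]), 'tcp_pos': array([ 0.20340436, -0.53726412,  0.23037691]), 'orientation': array([-9.42960214e-04,  9.83673167e-01,  1.79961683e-01, -5.72621968e-05]), 'wrist_force': array([ 0.1230415 ,  0.28912137, -0.32018643]), 'ft_torque': array([-0.0310192 ,  0.02004431,  0.02821962]), 'finger_gap': 0.08566412178377261}
scene [[425.90904874840425, 0.0, 326.0434556300236], [0.0, 425.90904874840425, 195.6229615321061], [0.0, 0.0, 1.0]] [[0.7368083459625984, 0.676064112019829, -0.007125851436862261, -0.4488090865431405], [0.5037480220134235, -0.5559783940930818, -0.6611550163306944, -0.22164314576139782], [-0.45094499846147906, 0.4835549004410126, -0.7502154801269157, 1.3820341335133857], [0.0, 0.0, 0.0, 1.0]]
meter [(0.85, [28
[... 513 characters left out ...]
4466342, -0.997684305016755, 1.4566766112768046], [0.0, 0.0, 0.0, 1.0]]
meter [(0.98, [369.4, 180.4]), (0.78, [400.0, 239.2]), (0.67, [418.6, 128.5])]
stud_mark []
keyhole [(0.87, [418.1, 128.6]), (0.66, [403.0, 239.2]), (0.65, [374.4, 182.7])]
panel []
wrist [[280.38006799514903, 0.0, 316.89882472890133], [0.0, 280.38006799514903, 197.45005688310417], [0.0, 0.0, 1.0]] [[0.35466810549027106, -0.9349921611650045, -0.0004398953700663505, -0.5745070490337107], [-0.8894222584213433, -0.33752720909241074, 0.30822626323362873, -0.040689812921121796], [-0.2883376166451752, -0.10892677210990312, -0.9513129753898545, 0.3807171812850989], [0.0, 0.0, 0.0, 1.0]]
meter []
stud_mark []
keyhole []
panel []
```

View pics/a_scene.png

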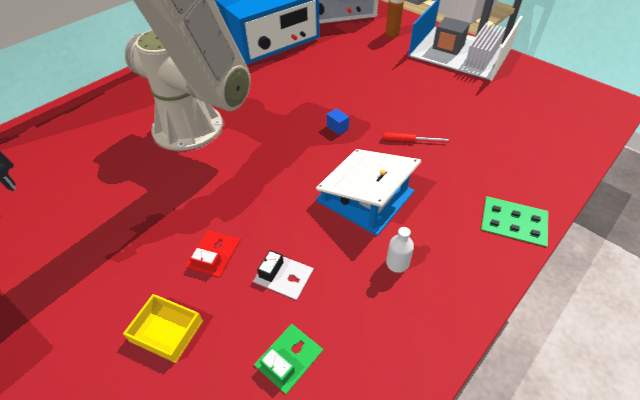

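View pics/a_top.png

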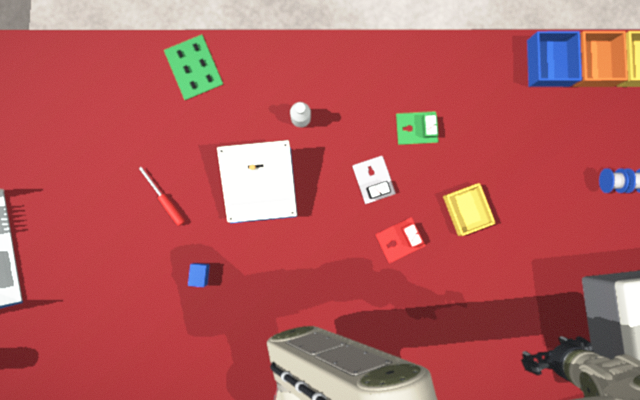

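View pics/a_wrist.png

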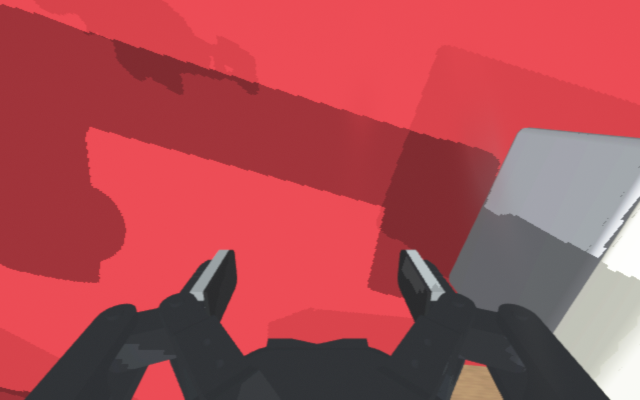

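Run:
```python
import cv2
a=cv2.imread("pics/a_top.png")
m=cv2.resize(a[145:215,340:405],None,fx=8,fy=8,interpolation=cv2.INTER_CUBIC); cv2.imwrite("pics/z1.png",m)
p=cv2.resize(a[130:230,205:310],None,fx=6,fy=6,interpolation=cv2.INTER_CUBIC)[:600]; cv2.imwrite("pics/z2.png",p)
a=cv2.imread("pics/a_scene.png")
p=cv2.resize(a[140:235,305:430],None,fx=6,fy=6,interpolation=cv2.INTER_CUBIC); cv2.imwrite("pics/z3.png",p)
p=cv2.resize(a[240:310,240:325],None,fx=8,fy=8,interpolation=cv2.INTER_CUBIC); cv2.imwrite("pics/z4.png",p)
```

```text
(no output)
```

View pics/z1.png

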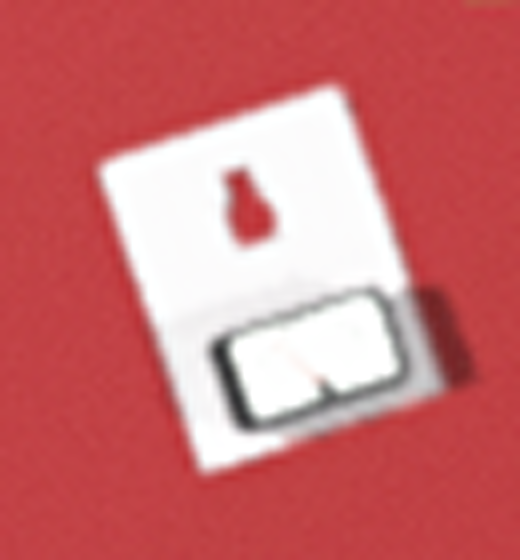

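View pics/z2.png

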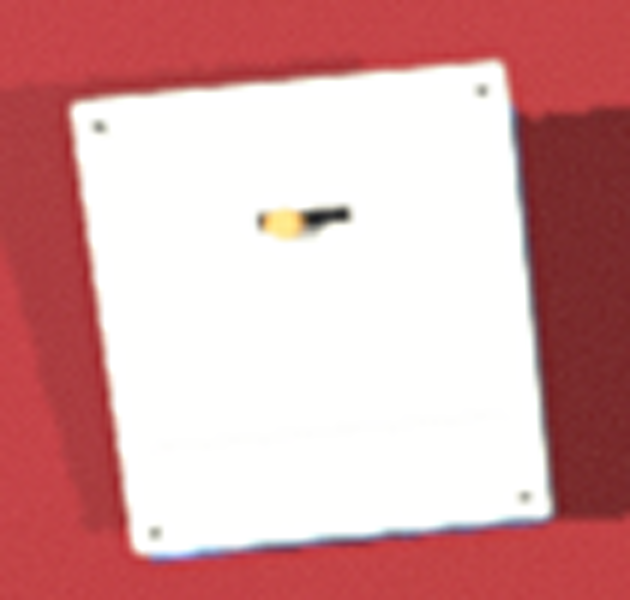

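View pics/z3.png

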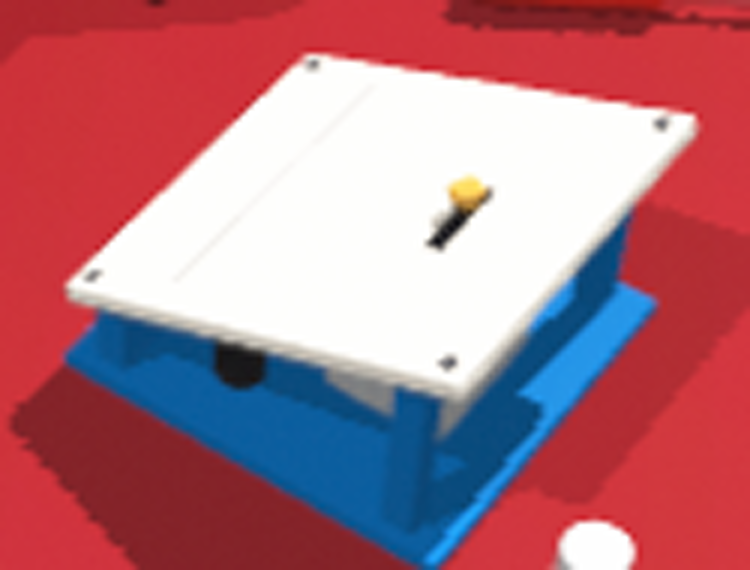

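View pics/z4.png

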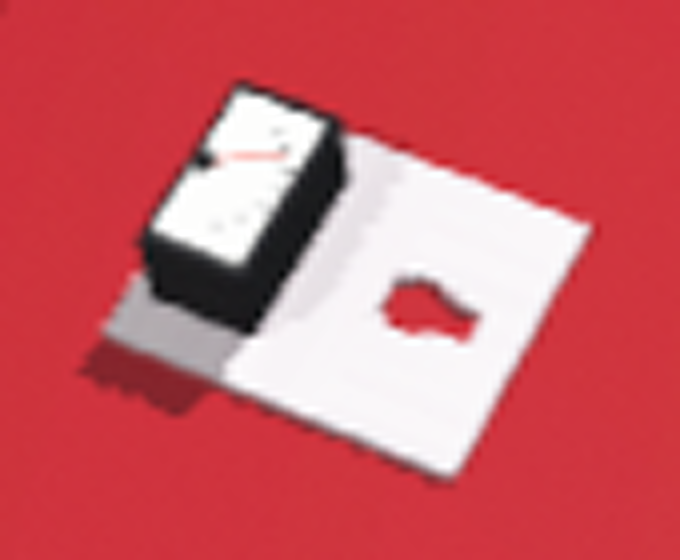

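```bash
cat > fit.py <<'E'
import numpy as np
from scipy.optimize import least_squares
T=dict(K=np.array([[520.1147,0,314.7724],[0,520.1147,193.198],[0,0,1]]),V=np.array([[-0.005831762538591319,-0.9999208558446914,0.01114776177146371,0.0031794231137417493],[-0.9977336970157619,0.005070986939310355,-0.06709511853123948,0.5859411178064767],[0.06703327819041233,-0.011513780364466342,-0.997684305016755,1.4566766112768046]]))
S=dict(K=np.array([[425.909,0,326.0435],[0,425.909,195.623],[0,0,1]]),V=np.array([[0.7368083459625984,0.676064112019829,-0.007125851436862261,-0.4488090865431405],[0.5037480220134235,-0.5559783940930818,-0.6611550163306944,-0.22164314576139782],[-0.45094499846147906,0.4835549004410126,-0.7502154801269157,1.3820341335133857]]))
def proj(c,p):
    q=c["V"][:,:3]@p+c["V"][:,3]; u=c["K"]@q; return u[:2]/u[2]
def z2p(z,f,off): return (np.array(z)+.5)/f-.5+np.array(off)
def pose(x,tilt,local):
    cy,sy=np.cos(x[2]),np.sin(x[2]); ct,st=np.cos(tilt),np.sin(tilt)
    R=np.array([[cy,-sy,0],[sy,cy,0],[0,0,1]])@np.array([[ct,0,-st],[0,1,0],[st,0,ct]])
    return np.array(x[3:6])+R@local if False else R@np.array(local)
def fit(obs,tilt,z):
    def f(x):
        return np.concatenate([proj(c,pose(x,tilt,l)+[x[0],x[1],z])-uv for c,uv,l in obs])
    r=least_squares(f,[.6,0,0]); print(r.x,np.round(r.fun.reshape(-1,2),1).tolist()); return r.x
E
python3 - <<'E'
from fit import *
a=lambda z:z2p(z,8,(340,145)); b=lambda z:z2p(z,8,(240,240))
P=[(T,a((100,165)),(.09,.045,0)),(T,a((343,85)),(.09,-.045,0)),(T,a((203,475)),(-.025,.045,0)),(T,a((445,392)),(-.025,-.045,0))]
Q=[(S,b((592,226)),(.09,.045,0)),(S,b((455,474)),(.09,-.045,0)),(S,b((103,330)),(-.025,-.045,0))]
print("meter"); fit(P,0,.004);fit(Q,0,.004);fit(P+Q,0,.004)
a=lambda z:z2p(z,6,(205,130)); b=lambda z:z2p(z,6,(305,140))
P=[(T,a((72,102)),(.105,.095,0)),(T,a((503,62)),(.105,-.095,0)),(T,a((552,518)),(-.105,-.095,0)),(T,a((134,555)),(-.105,.095,0))]
Q=[(S,b((697,118)),(.105,.095,0)),(S,b((460,390)),(.105,-.095,0)),(S,b((312,55)),(-.105,.095,0)),(S,b((68,290)),(-.105,-.095,0))]
t=np.radians(20);z=.126-.105*np.sin(t)
print("panel");fit(P,t,z);fit(Q,t,z);x=fit(P+Q,t,z)
for y in(-.013,-.009,0,.005,.009,.013):
    w=pose(x,t,(.045,y,.012))+[x[0],x[1],z]; print(y,w,proj(T,w),proj(S,w))
    if y==0: w=pose(x,t,(.045,0,0))+[x[0],x[1],z]; print("mark",w)
print("stud obs",a((286,222)),b((468,190)))
E
```

```text
meter
[ 0.59493471 -0.17984585  0.31198822] [[0.4, 0.2], [-0.4, 0.5], [0.3, -0.7], [-0.3, -0.1]]
[ 0.59712593 -0.18091512  0.31936916] [[-0.3, -0.0], [-0.1, 0.1], [0.3, -0.0]]
[ 0.59599368 -0.18028042  0.31544364] [[0.5, -0.1], [-0.4, 0.2], [0.5, -1.0], [-0.2, -0.5], [-0.4, -0.3], [-0.4, -0.3], [0.2, -0.6]]
panel
[0.61263213 0.15611053 0.08864998] [[0.2, 0.4], [0.0, 0.5], [-0.6, -0.6], [0.4, -0.3]]
[0.61540332 0.15437386 0.09207025] [[0.3, 0.1], [0.1, -0.1], [-0.2, 0.2], [-0.2, -0.1]]
[0.61381535 0.15560535 0.09036352] [[0.4, 0.1], [0.1, 0.0], [-0.4, -1.1], [0.6, -0.7], [0.1, -0.4], [-0.3, -0.7], [-0.2, -0.3], [-0.3, -0.7]]
-0.013 [0.65301462 0.14610395 0.1167551 ] [260.05504603 165.84814134] [377.87143533 175.28975867]
-0.009 [0.65265366 0.15008763 0.1167551 ] [258.55415949 165.98987566] [378.73422357 174.37777942]
0 [0.65184149 0.15905091 0.1167551 ] [255.17660837 166.30883043] [380.66326365 172.33875707]
mark [0.65592899 0.15942128 0.10547879]
0.005 [0.65139029 0.16403051 0.1167551 ] [253.29985813 166.48605896] [381.72769712 171.21363599]
0.009 [0.65102933 0.16801419 0.1167551 ] [251.79828665 166.62785796] [382.57554493 170.31744899]
0.013 [0.65066837 0.17199787 0.1167551 ] [250.29656291 166.76967134] [383.42012536 169.42471565]
stud obs [252.25       166.58333333] [382.58333333 171.25      ]
```

```bash
R='x'; python3 -m pendant '[[[0.98,-0.39,0.16],-1,-1],[[1,-0.29,0.16],-1,-1]]'; python3 -c "
import numpy as np
from workcell import env
s=env.get_state();print(s['tcp_pos'],s['orientation'])"
```

```text
clock: 1.0
tcp_pos: [0.2345, -0.5092, 0.2248]
orientation: [0.0, 0.959, 0.283, 0.0]
wrist_force: [-0.6, 0.5, -0.1]
finger_gap: 0.0852
[ 0.23450057 -0.50923327  0.22482394] [8.19481879e-05 9.59107523e-01 2.83041961e-01 1.26859320e-05]
```

```bash
python3 -m pendant '[[[0.99,-0.16,0.2],-1,-1],[[1,-0.06,0.2],-1,-1],[[1,0.05,0.2],-1,-1],[[0.99,0.15,0.2],-1,-1],[[0.97,0.25,0.2],-1,-1],[[0.94,0.35,0.2],-1,-1],[[0.89,0.45,0.2],-1,-1],[[0.84,0.54,0.2],-1,-1],[[0.78,0.62,0.2],-1,-1],[[0.71,0.7,0.2],-1,-1],[[0.63,0.77,0.2],-1,-1],[[0.55,0.83,0.2],-1,-1]]'
python3 -m pendant '[[[0.46,0.89,0.2],-1,-1],[[0.37,0.93,0.2],-1,-1],[[0.27,0.96,0.2],-1,-1],[[0.17,0.98,0.2],-1,-1],[[0.06,1,0.2],-1,-1],[[-0.04,1,0.2],-1,-1],[[-0.14,0.99,0.2],-1,-1],[[-0.25,0.97,0.2],-1,-1],[[-0.35,0.94,0.2],-1,-1],[[-0.44,0.9,0.2],-1,-1],[[-0.53,0.85,0.2],-1,-1],[[0,0,0],-1,-1]]'
```

```text
clock: 2.5
tcp_pos: [0.4128, -0.3482, 0.1769]
orientation: [0.0, 0.609, 0.793, -0.0]
wrist_force: [-0.0, -0.2, -0.1]
finger_gap: 0.0855
clock: 4.0
tcp_pos: [0.5755, -0.1989, 0.1324]
orientation: [-0.0, 0.026, 1.0, 0.0]
wrist_force: [-0.4, 0.4, -0.3]
finger_gap: 0.0853
```

```bash
python3 -m pendant '[[[-0.97,0.98,0],-1,-1],[[0,0,0],-1,-1],[[0,0,0],-1,-1],[[0,0,0],-0.5,-1],[[0,0,0],0,-1]]'
cat > wr.py <<'E'
import sys,cv2,numpy as np
from workcell import env
def shot(name,cam="wrist"):
    r=env.read_camera(cam); cv2.imwrite(f"pics/{name}.png",r["color"]); 
    np.savez(f"pics/{name}.npz",K=r["mtx"],V=r["view"][:3]); return r
if __name__=="__main__":
    shot(sys.argv[1],sys.argv[2] if len(sys.argv)>2 else "wrist"); s=env.get_state(); print(s["tcp_pos"],s["orientation"],s["wrist_force"],s["finger_gap"],s["clock"])
E
python3 wr.py b1
```

```text
clock: 4.62
tcp_pos: [0.5952, -0.1816, 0.1329]
orientation: [-0.0, -0.154, 0.988, -0.0]
wrist_force: [0.3, -0.6, 0.2]
finger_gap: 0.0852
[ 0.59524248 -0.18164876  0.13286106] [-1.41321108e-05 -1.53582957e-01  9.88135756e-01 -4.97414553e-05] [-0.65933594  0.33413725 -0.43600854] 0.0854985765363318 4.675
```

View pics/b1.png

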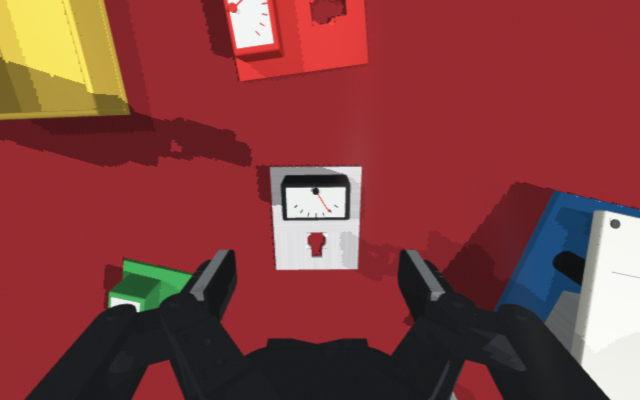

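Run:
```python
from fit import *
d=np.load("pics/b1.npz"); W=dict(K=d["K"],V=d["V"])
o=[(W,np.array(u),l) for u,l in [((270,167),(-.025,-.045,.0)),((361,167),(-.025,.045,.0)),((359.5,269),(.09,.045,.0)),((276,269.5),(.09,-.045,.0))]]
fit(o,0,.004)
d=np.load("pics/b1.npz")
```

```text
[ 0.59791642 -0.18092825  0.32356926] [[0.2, 0.8], [0.5, -0.5], [-1.6, -0.5], [0.9, 0.0]]
```

```bash
python3 -m pendant '[[[-0.09,0.03,1],-0.08,-1],[[0,0,1],0,-1],[[0,0,1],0,-1],[[0,0,1],0,-1],[[0,0,1],0,-1],[[0,0,0.6],0,-1],[[0,0,0],0,-1],[[0,0,0],0,-1]]'
python3 wr.py b2; python3 wr.py b2s scene; python3 -c "
import cv2
a=cv2.imread('pics/b2s.png')[200:320,200:360];cv2.imwrite('pics/b2z.png',cv2.resize(a,None,fx=5,fy=5,interpolation=2))"
```

```text
clock: 5.68
tcp_pos: [0.5973, -0.1808, 0.0217]
orientation: [0.0, -0.158, 0.987, -0.0]
wrist_force: [0.0, 1.0, -0.5]
finger_gap: 0.0855
[ 0.5974786  -0.18085666  0.02188079] [ 6.76580744e-04 -1.58177901e-01  9.87410264e-01 -5.15088161e-04] [ 0.34130788 -0.28118976 -0.10216103] 0.0851289998842261 5.725
[ 0.5975108  -0.18084593  0.02192127] [ 7.47473111e-04 -1.58186474e-01  9.87408829e-01 -5.34396160e-04] [ 0.37333258 -0.32346588  0.6702819 ] 0.08541164930244667 5.775
```

View pics/b2.png

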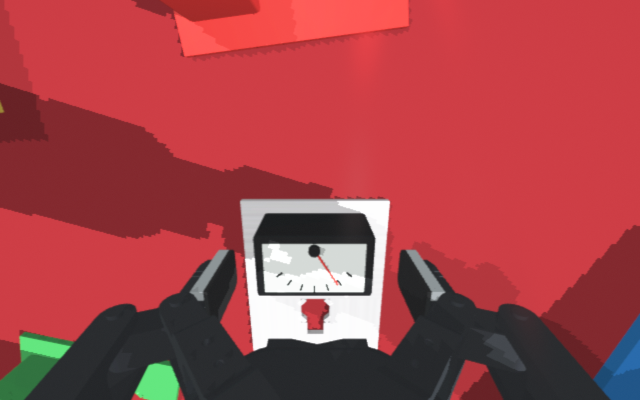

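View pics/b2z.png

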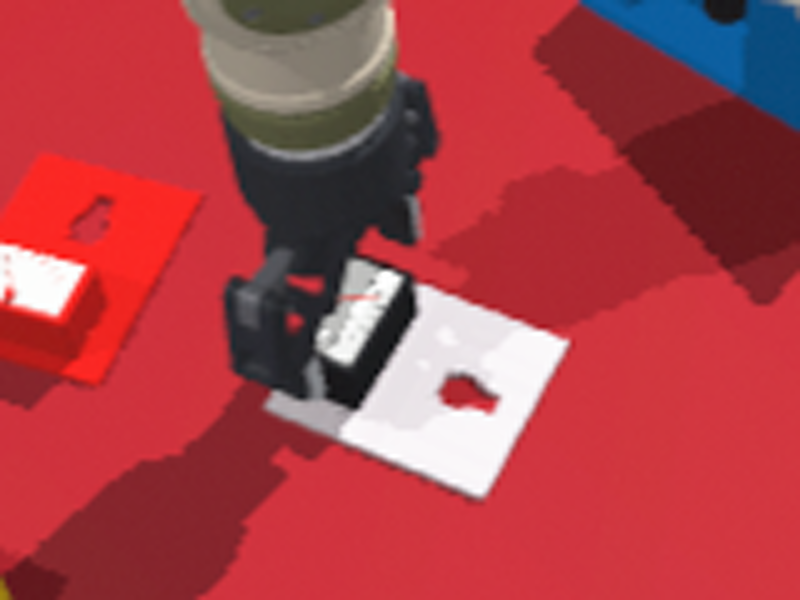

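```bash
python3 -m pendant '[[[0,0,0.8],0,-1],[[0,0,0.2],0,-1],[[0,0,0],0,-1],[[0,0,0],0,0],[[0,0,0],0,0.3],[[0,0,0],0,0.3],[[0,0,0],0,0.3],[[0,0,0],0,0.3]]' 40
python3 wr.py b3; python3 wr.py b3s scene; python3 -c "
import cv2
a=cv2.imread('pics/b3s.png')[200:320,200:360];cv2.imwrite('pics/b3z.png',cv2.resize(a,None,fx=5,fy=5,interpolation=2))"
```

```text
clock: 6.78
tcp_pos: [0.5973, -0.1809, 0.0014]
orientation: [0.0, -0.158, 0.987, -0.001]
wrist_force: [0.2, -1.5, 2.9]
finger_gap: 0.0613
[ 0.5972886  -0.18094419  0.00141368] [ 4.86131653e-04 -1.58160402e-01  9.87413180e-01 -5.12557308e-04] [ 0.02699834 -1.62800605  3.72406686] 0.06121642009308725 6.825
[ 0.59724573 -0.18091482  0.00139273] [ 4.46221680e-04 -1.58161207e-01  9.87413078e-01 -4.97972420e-04] [ 1.22461089 -2.39576507  4.22037822] 0.06154186530983624 6.875
```

View pics/b3.png

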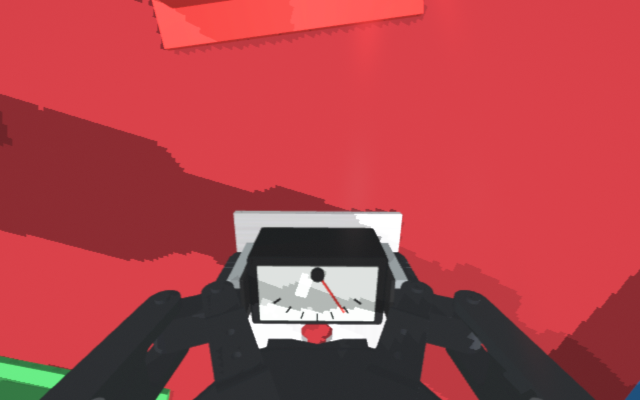

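View pics/b3z.png

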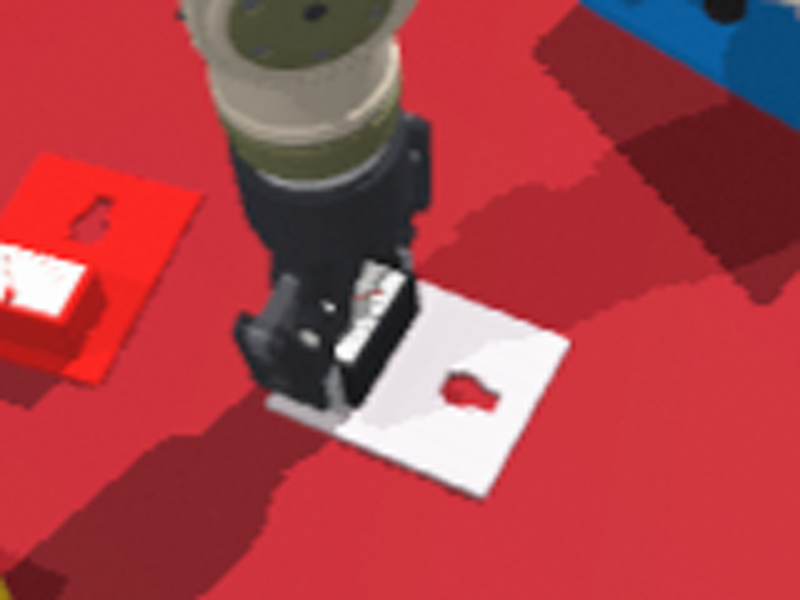

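```bash
python3 -m pendant '[[[0,0,0],0,-0.8],[[0,0,0],0,-0.8],[[0,0,-0.2],0,-0.8],[[0,0,0],0,-0.8]]'; python3 -m pendant '[[[0,0,0],0,0.3],[[0,0,0],0,0.3],[[0,0,0],0,0.3],[[0,0,0],0,0.3],[[0,0,0],0,0.3]]'
```

```text
clock: 7.38
tcp_pos: [0.597, -0.1805, 0.0052]
orientation: [0.0, -0.158, 0.987, -0.0]
wrist_force: [-1.0, 0.2, 0.5]
finger_gap: 0.0767
clock: 8.0
tcp_pos: [0.597, -0.1808, 0.0052]
orientation: [0.0, -0.158, 0.987, -0.0]
wrist_force: [-0.9, -0.8, 4.1]
finger_gap: 0.0613
```

```bash
python3 -m pendant '[[[0,0,-0.5],0,0.3],[[0,0,-1],0,0.3],[[0,0,-1],0,0.3],[[0,0,-1],0,0.3],[[0,0,-1],0,0.3],[[0,0,-1],0,0.3],[[0,0,-1],0,0.3],[[0,0,-1],0,0.3],[[0,0,-0.5],0,0.3]]'
python3 -m pendant '[[[-0.11,0.5,0],0,0.3],[[-0.11,1,0],0,0.3],[[-0.11,1,0],0,0.3],[[-0.11,1,0],0,0.3],[[-0.11,1,0],0,0.3],[[-0.11,1,0],0,0.3],[[-0.11,1,0],0,0.3],[[-0.11,1,0],0,0.3],[[-0.11,1,0],0,0.3],[[-0.11,1,0],0,0.3]]'; python3 wr.py c1;python3 wr.py c1s scene
```

```text
clock: 9.12
tcp_pos: [0.5966, -0.1803, 0.1655]
orientation: [-0.0, -0.158, 0.987, 0.0]
wrist_force: [-0.6, 0.3, -4.1]
finger_gap: 0.061
clock: 10.38
tcp_pos: [0.558, 0.0081, 0.1649]
orientation: [0.0, -0.158, 0.987, -0.0]
wrist_force: [0.2, 0.1, -3.3]
finger_gap: 0.0616
[0.55714583 0.01048373 0.16489675] [-2.40824240e-04 -1.59196211e-01  9.87246402e-01  1.02445417e-03] [-0.93506339  3.08346555 -3.21660311] 0.06172455184515517 10.425
[0.55751644 0.00920641 0.16489419] [-2.29800239e-04 -1.59407716e-01  9.87212737e-01  3.72103405e-04] [ 0.33058266 -0.18932027 -4.6930807 ] 0.06120349216978907 10.475
```

View pics/c1s.png

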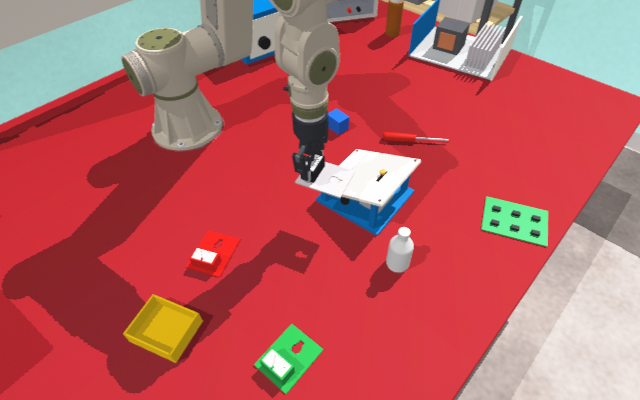

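View pics/c1.png

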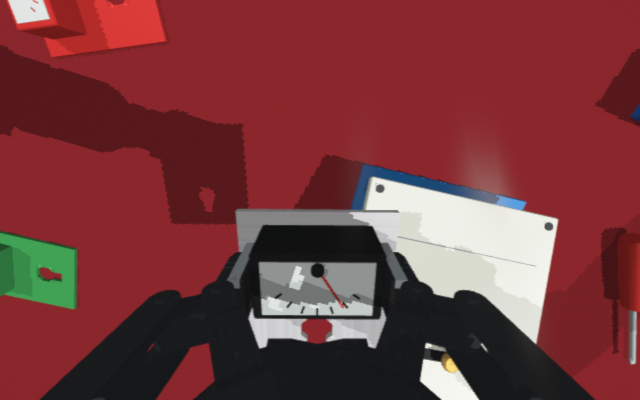

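```bash
python3 -c "
import cv2
a=cv2.imread('pics/c1.png')[330:400,400:480];cv2.imwrite('pics/c1z.png',cv2.resize(a,None,fx=8,fy=8,interpolation=2))"; python3 -m pendant '[[[-0.11,1,0],0,0.3],[[-0.11,1,0],0,0.3],[[-0.11,1,0],0,0.3],[[-0.11,1,0],0,0.3],[[-0.11,1,0],0,0.3],[[-0.11,1,0],0,0.3],[[-0.11,0.9,0],0,0.3],[[0,0,0],1,0.3],[[0,0,0],1,0.3],[[0,0,0],0.17,0.3],[[0,0,0],0,0.3]]'; python3 wr.py c2;python3 wr.py c2s scene
```

```text
clock: 11.85
tcp_pos: [0.5298, 0.143, 0.1648]
orientation: [-0.0, -0.046, 0.999, -0.0]
wrist_force: [0.1, 0.0, -4.0]
finger_gap: 0.0616
[0.52978235 0.14290611 0.16482705] [-2.50383668e-06 -4.59119338e-02  9.98945490e-01 -4.58116762e-05] [ 0.28486733 -0.17327835 -4.08073857] 0.06173013390904165 11.9
[0.52979507 0.14280469 0.16485332] [-1.92421317e-06 -4.57280031e-02  9.98953926e-01 -5.03174662e-05] [ 1.18429713  0.29492041 -4.43627788] 0.06126186078085268 11.95
```

View pics/c2.png

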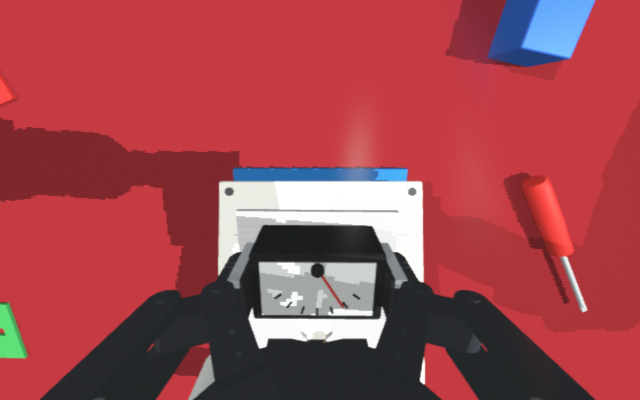

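View pics/c1z.png

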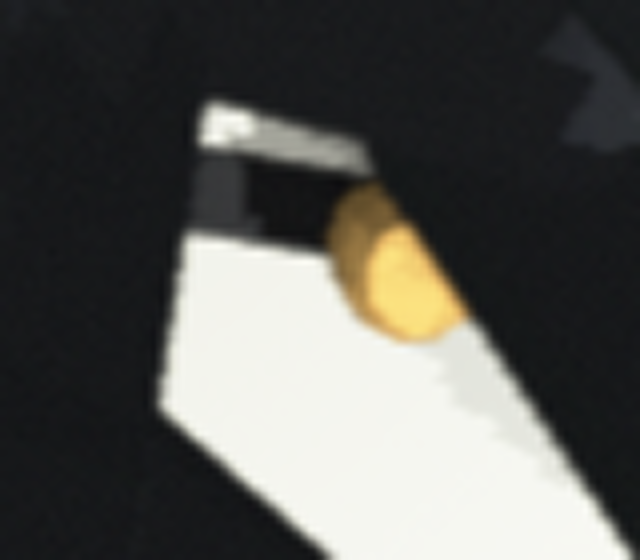

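```bash
python3 -c "
import cv2
a=cv2.imread('pics/c2.png')[210:350,230:400];cv2.imwrite('pics/c2z.png',cv2.resize(a,None,fx=4,fy=4,interpolation=2))
a=cv2.imread('pics/c2s.png')[120:240,270:430];cv2.imwrite('pics/c2sz.png',cv2.resize(a,None,fx=5,fy=5,interpolation=2))"
python3 - <<'E'
from fit import *
for n in("c2",):
    d=np.load(f"pics/{n}.npz"); W=dict(K=d["K"],V=d["V"])
    x=[.6138,.1556,.0904];t=np.radians(20)
    for l in [(-.105,.095,0),(-.105,-.095,0)]:print(proj(W,pose(x,t,l)+[x[0],x[1],.0901]))
d=np.load("pics/c1.npz"); W=dict(K=d["K"],V=d["V"])
for y in (.005,.008,.011): print(proj(W,pose(x,t,(.045,y,.012))+[x[0],x[1],.0901]))
E
```

```text
[423.46388579 180.38206942]
[219.78265823 179.92452683]
[450.29224766 363.16208187]
[453.47288106 363.74959648]
[456.64815896 364.33612184]
```

View pics/c2z.png

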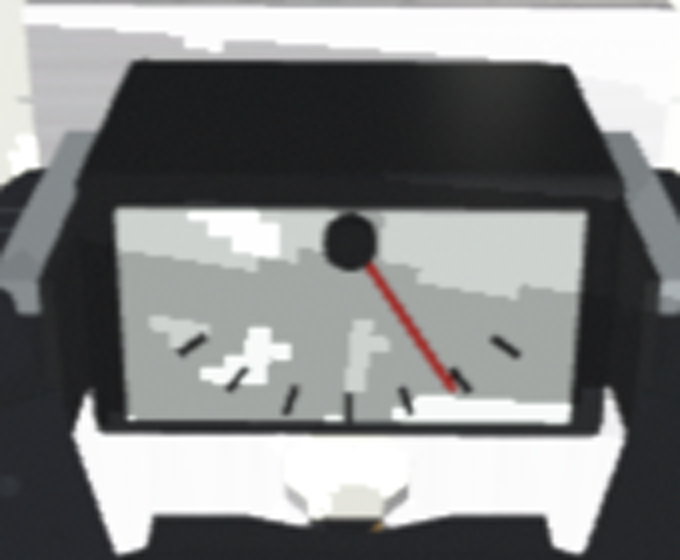

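View pics/c2sz.png

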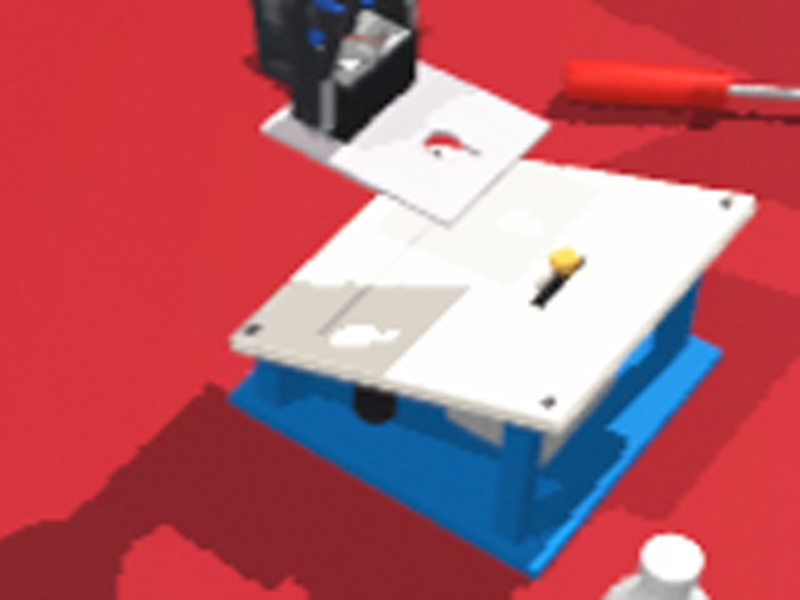

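Run:
```python
from fit import *
d=np.load("pics/c2.npz"); W=dict(K=d["K"],V=d["V"])
a=lambda z:z2p(z,4,(230,210))
o=[(W,a((78,185)),(-.018,-.031,0)),(W,a((622,185)),(-.018,.031,0)),(W,a((603,433)),(.018,.031,0)),(W,a((97,433)),(.018,-.031,0))]
for z in (.196,.198,.200): fit(o,0,z)
```

```text
[0.5318685  0.14382425 0.09273227] [[-1.0, -1.5], [1.0, -1.6], [0.2, 1.9], [-0.2, 2.0]]
[0.53053916 0.14369828 0.0927273 ] [[-2.3, -2.0], [2.3, -2.0], [1.2, 2.7], [-1.3, 2.7]]
[0.52921329 0.14357265 0.09272229] [[-3.6, -2.4], [3.6, -2.4], [2.4, 3.4], [-2.4, 3.5]]
```

```bash
python3 -m pendant '[[[0,0.2,1],0,0.3],[[0,0,1],0,0.3],[[0,0,1],0,0.3],[[0,0,0.25],0,0.3],[[0,0,0.2],0,0.3],[[0,0,0.2],0,0.3]]' 25;  python3 -m pendant '[[[0,0,0.2],0,0.3],[[0,0,0.2],0,0.3],[[0,0,0],0,0.3]]' 25; python3 wr.py d1s scene; python3 -c "
import cv2
a=cv2.imread('pics/d1s.png')[120:240,270:430];cv2.imwrite('pics/d1z.png',cv2.resize(a,None,fx=5,fy=5,interpolation=2))"
```

```text
clock: 12.7
tcp_pos: [0.5287, 0.1464, 0.093]
orientation: [-0.0, -0.045, 0.999, -0.0]
wrist_force: [-8.2, -2.7, 4.2]
finger_gap: 0.061
clock: 13.08
tcp_pos: [0.5281, 0.1465, 0.0847]
orientation: [-0.001, -0.045, 0.999, -0.0]
wrist_force: [-5.5, -1.1, 0.1]
finger_gap: 0.0614
[0.52845873 0.14654264 0.08482799] [-5.21720689e-04 -4.53241251e-02  9.98972180e-01 -1.85165768e-04] [-4.82606672 -1.25412428  0.228106  ] 0.0612562060440539 13.125
```

View pics/d1z.png

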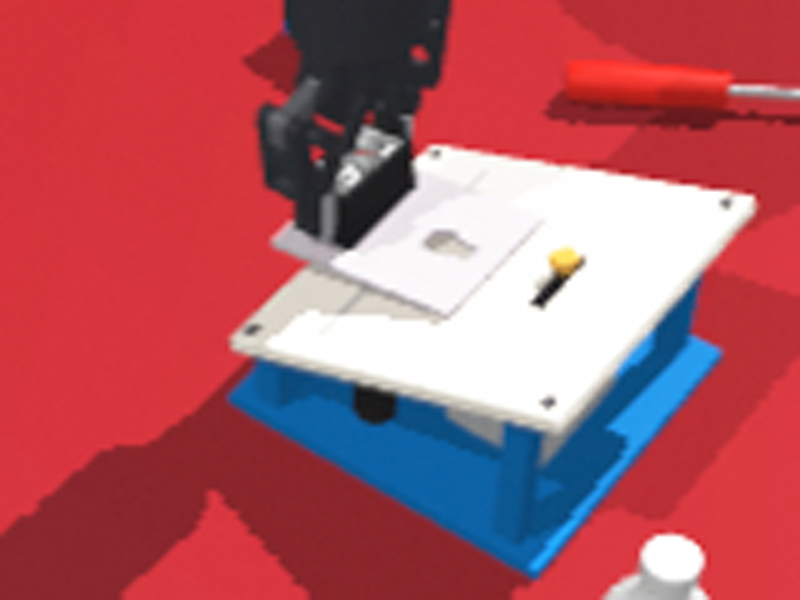

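```bash
python3 -m pendant '[[[0,0,0.2],0,0.3],[[0,0,0.2],0,0.3],[[0,0,0.2],0,0.3],[[0,0,0],0,0.3]]' 25;  python3 wr.py d2s scene; python3 -c "
import cv2
a=cv2.imread('pics/d2s.png')[120:240,270:430];cv2.imwrite('pics/d2z.png',cv2.resize(a,None,fx=5,fy=5,interpolation=2))"
```

```text
clock: 13.62
tcp_pos: [0.5285, 0.1466, 0.0727]
orientation: [-0.001, -0.045, 0.999, -0.0]
wrist_force: [-4.7, -0.9, -0.1]
finger_gap: 0.0613
[0.5286995  0.14667353 0.07279703] [-3.44427172e-04 -4.54035430e-02  9.98968663e-01 -9.78666046e-05] [-4.77754626  0.14928952 -0.38495955] 0.06143581453300681 13.675
```

View pics/d2z.png

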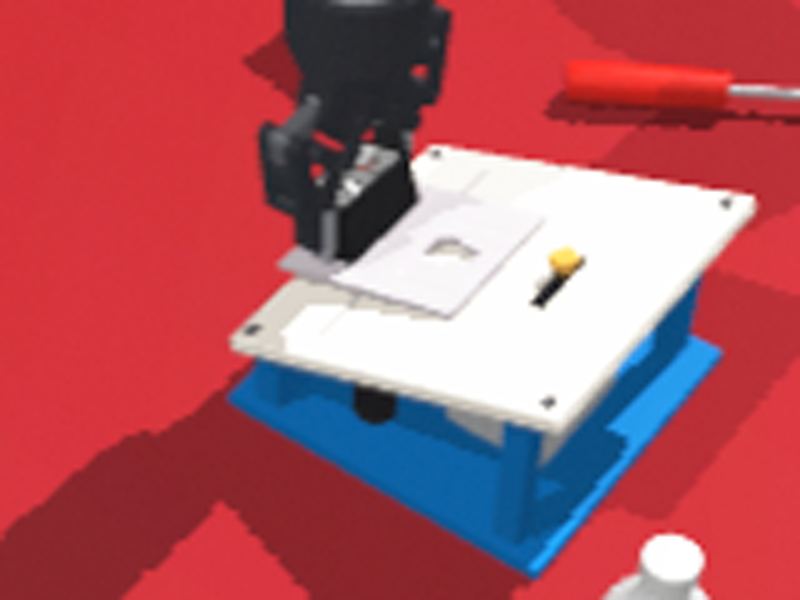

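```bash
python3 -m pendant '[[[0,0,0.15],0,0.3],[[0,0,0.1],0,0.3],[[0,0,0],0,0.3]]'; python3 -m pendant '[[[0,0,0.1],0,0.3],[[0,0,0],0,0.3]]';python3 -m pendant '[[[0,0,0.1],0,0.3],[[0,0,0],0,0.3]]'
```

```text
clock: 14.05
tcp_pos: [0.529, 0.1467, 0.068]
orientation: [0.0, -0.045, 0.999, -0.0]
wrist_force: [-6.1, -1.2, 1.4]
finger_gap: 0.0616
clock: 14.3
tcp_pos: [0.5291, 0.1467, 0.0661]
orientation: [0.0, -0.045, 0.999, -0.0]
wrist_force: [-5.0, -0.1, 1.1]
finger_gap: 0.0608
clock: 14.55
tcp_pos: [0.5292, 0.1467, 0.0654]
orientation: [0.0, -0.045, 0.999, -0.0]
wrist_force: [-9.5, -1.4, 10.5]
finger_gap: 0.0615
```

```bash
python3 -m pendant '[[[0,0,0.05],0,0.3],[[0,0,0],0,0.3]]'; python3 wr.py d3; python3 wr.py d3s scene; python3 -c "
import cv2
a=cv2.imread('pics/d3s.png')[120:240,270:430];cv2.imwrite('pics/d3z.png',cv2.resize(a,None,fx=5,fy=5,interpolation=2))"
```

```text
clock: 14.8
tcp_pos: [0.5292, 0.1467, 0.0653]
orientation: [0.001, -0.045, 0.999, -0.0]
wrist_force: [-10.6, -1.8, 16.8]
finger_gap: 0.0614
[0.52919027 0.14674909 0.06536515] [ 7.56144223e-04 -4.54065523e-02  9.98968304e-01 -4.20782187e-05] [-11.48140533  -2.2386306   17.50313273] 0.06133594708547993 14.85
[0.52920695 0.1467138  0.06535884] [ 7.55592742e-04 -4.54179198e-02  9.98967785e-01 -7.70814418e-05] [-10.68935481  -1.5740637   17.38393443] 0.06188725814205498 14.9
```

View pics/d3z.png

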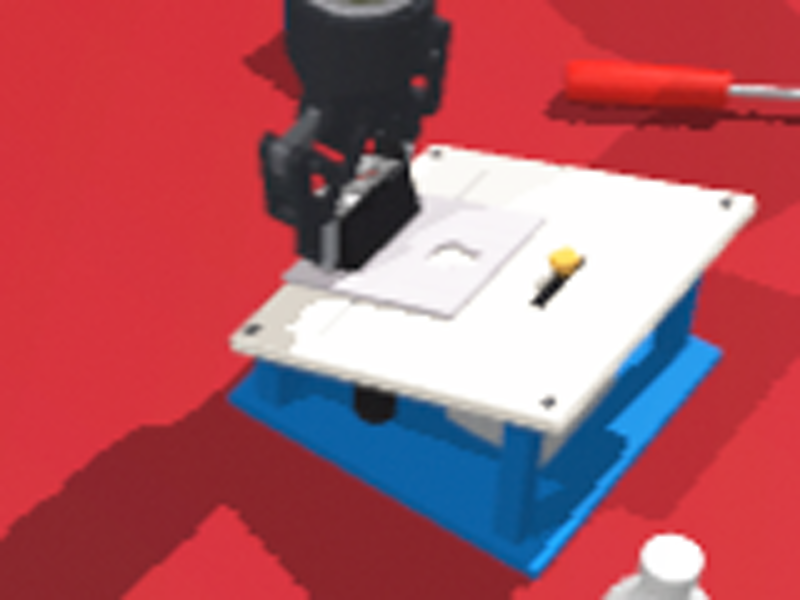

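View pics/d3.png

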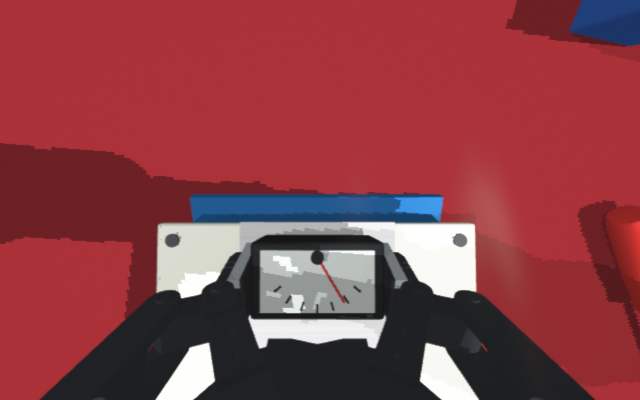

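```bash
python3 - <<'E'
from fit import *
b=lambda z:z2p(z,5,(270,120)); t=np.radians(20); z0=.126-.105*np.sin(t)
x=np.array([.6154,.15437,.0921])
obs=[(b((455,316)),(.09,-.045)),(b((546,219)),(.09,.045)),(b((284,278)),(-.025,-.045))]
def loc(p): # p=[px,py,yaw rel]
    c,s=np.cos(p[2]),np.sin(p[2])
    return [(p[0]+c*a-s*e,p[1]+s*a+c*e) for _,(a,e) in obs]
def f(p): return np.concatenate([proj(S,pose(x,t,(u,v,.004))+[x[0],x[1],z0])-o for (u,v),(o,_) in zip(loc(p),obs)])
r=least_squares(f,[-.08,0,0]);print(r.x,r.fun)
for y in (.007,.008,.009,.010):print(y,proj(S,pose(x,t,(.045,y,.012))+[x[0],x[1],z0]))
print(b((566,261)))
# tcp in panel horizontal
for xx in ([.6138,.1556,.0904],x):
  d=np.array([.5292,.1467])-xx[:2]; c,s=np.cos(xx[2]),np.sin(xx[2]); print("tcp along/y",d@[c,s],d@[-s,c])
E
python3 -c "
import cv2
a=cv2.imread('pics/d3s.png')[150:190,360:400];cv2.imwrite('pics/d3y.png',cv2.resize(a,None,fx=15,fy=15,interpolation=2))"
```

```text
[-0.08217676  0.00077584  0.00717752] [-0.32246218  0.07083342  0.41443941 -0.4131546  -0.10002868  0.28992541]
0.007 [382.36129767 171.303751  ]
0.008 [382.57272414 171.07899571]
0.009 [382.78394601 170.85445793]
0.01 [382.99496357 170.63013733]
[382.8 171.8]
tcp along/y -0.0850580175976867 -0.0012262309536216912
tcp along/y -0.0865400752321257 0.00029030814320864874
```

View pics/d3y.png

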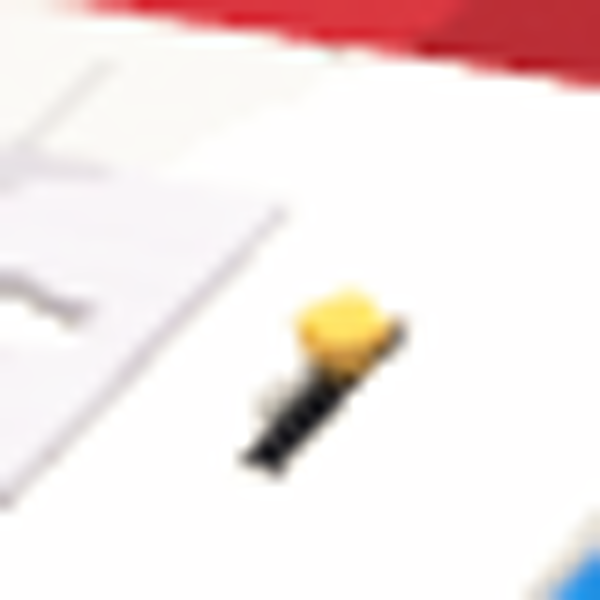

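```bash
python3 -m pendant '[[[0.1,0,-0.3],0,0.3],[[0.21,0,-0.65],0,0.3],[[0,0,0],0,0.3]]' 50; python3 -m pendant '[[[-0.4,0.04,-0.15],0,0.3],[[-0.85,0.09,-0.31],0,0.3],[[-0.85,0.09,-0.31],0,0.3],[[-0.85,0.09,-0.31],0,0.3],[[-0.45,0.05,-0.16],0,0.3],[[0,0,0],0,0.3],[[0,0,0],0,0.3]]'; python3 wr.py e1; python3 wr.py e1s scene; python3 wr.py e1t top; python3 -c "
import cv2
a=cv2.imread('pics/e1s.png')[110:240,290:430];cv2.imwrite('pics/e1z.png',cv2.resize(a,None,fx=5,fy=4.6,interpolation=2))
a=cv2.imread('pics/e1t.png')[120:230,200:310];cv2.imwrite('pics/e1tz.png',cv2.resize(a,None,fx=5,fy=5,interpolation=2))"
```

```text
clock: 15.28
tcp_pos: [0.5242, 0.1463, 0.0823]
orientation: [0.001, -0.045, 0.999, 0.0]
wrist_force: [0.5, -0.1, -3.7]
finger_gap: 0.0612
clock: 16.15
tcp_pos: [0.5894, 0.1594, 0.105]
orientation: [-0.001, -0.045, 0.999, -0.0]
wrist_force: [0.3, 0.6, -4.3]
finger_gap: 0.0611
[0.58932917 0.15936044 0.10508127] [-8.17685101e-04 -4.53014507e-02  9.98973016e-01 -1.49774978e-04] [ 0.19174774 -0.37768395 -3.59836471] 0.06159966768922767 16.2
[0.58944566 0.15939025 0.10526324] [-6.11743776e-04 -4.52909131e-02  9.98973648e-01 -9.62121888e-05] [ 0.83950668  0.73776686 -4.0266159 ] 0.06120302328686996 16.25
[0.58958971 0.15940027 0.10541034] [-4.36356240e-04 -4.52941023e-02  9.98973596e-01 -8.86411297e-05] [-0.45109464 -0.0182044  -4.04321418] 0.06149150209623993 16.3
```

View pics/e1z.png

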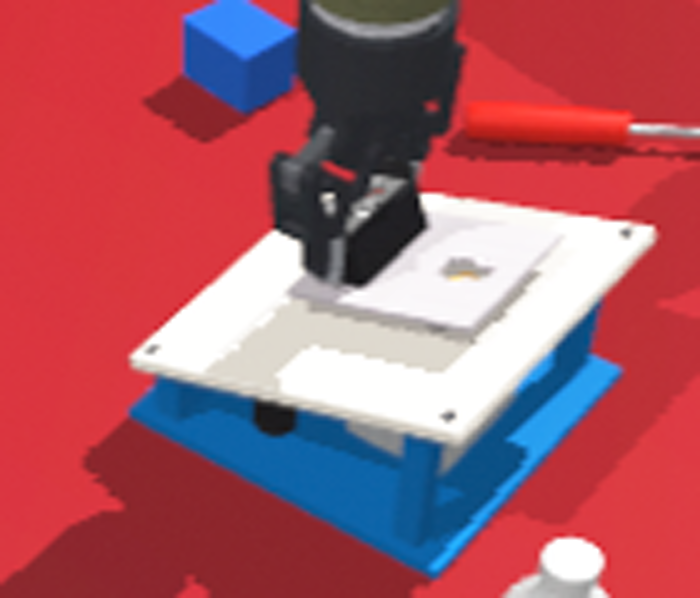

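View pics/e1tz.png

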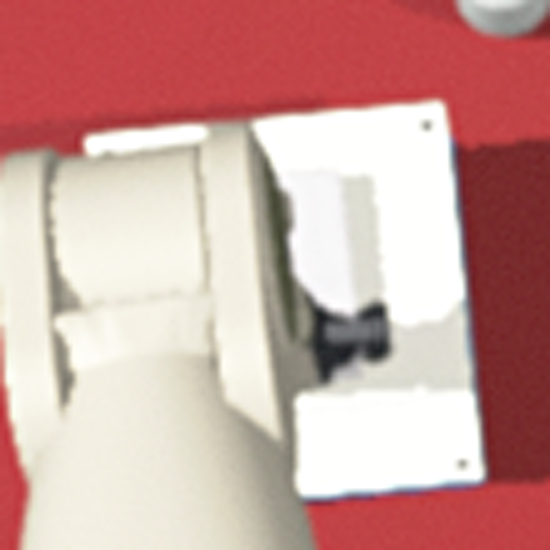

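View pics/e1.png

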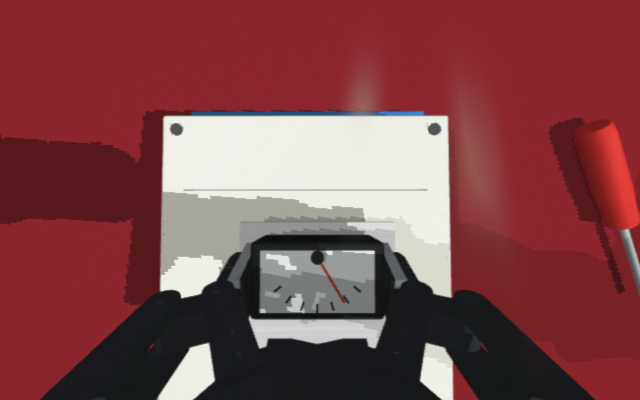

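```bash
python3 -c "
import cv2
a=cv2.imread('pics/e1s.png')[150:190,345:405];cv2.imwrite('pics/e1y.png',cv2.resize(a,None,fx=13,fy=13,interpolation=2))"
```

```text
(no output)
```

View pics/e1y.png

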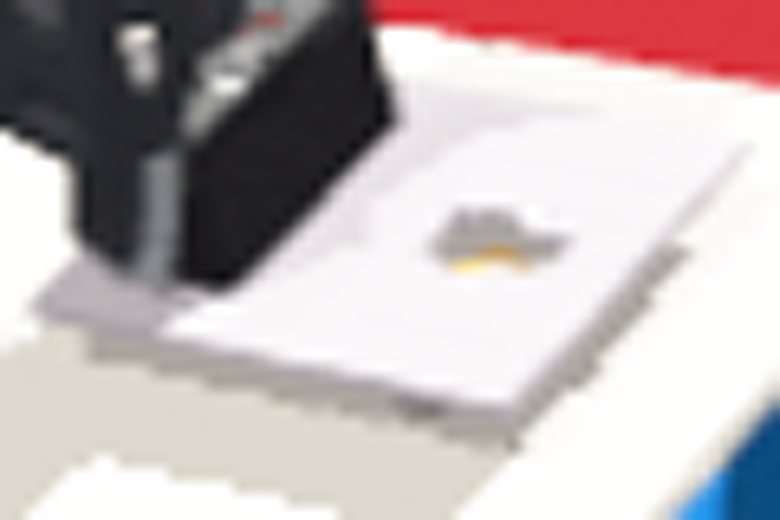

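```bash
cat > ov.py <<'E'
from fit import *
import cv2,sys
def ov(img,kx,ky,h,sx,sy,out,crop=(345,150,405,190),f=13,x=(.6154,.15437,.0921)):
    t=np.radians(20); z0=.126-.105*np.sin(t); a=cv2.imread(img); c0,r0,c1,r1=crop
    m=cv2.resize(a[r0:r1,c0:c1],None,fx=f,fy=f,interpolation=2)
    P=lambda l:(np.array(proj(S,pose(x,t,l)+[x[0],x[1],z0]))+.5-[c0,r0])*f
    th=np.radians(22.5+45*np.arange(8)); ro=.010/np.cos(np.radians(22.5))
    for hh,c in((h+.004,(255,0,0)),(h,(255,0,255))):
        cv2.polylines(m,[np.int32([P((kx+ro*np.cos(q),ky+ro*np.sin(q),hh)) for q in th])],True,c,1)
        cv2.polylines(m,[np.int32([P((kx+u,ky+v,hh)) for u,v in((.035,.045),(.035,-.045),(-.08,-.045),(-.08,.045))])],True,c,1)
    cv2.polylines(m,[np.int32([P((sx+.0085*np.cos(q),sy+.0085*np.sin(q),.0105)) for q in np.linspace(0,6.28,40)])],True,(0,200,0),1)
    cv2.imwrite(out,m)
E
python3 -c "
from ov import ov
ov('pics/e1s.png',.0441,.0083,.0166,.045,.0083,'pics/ov1.png')"
```

```text
(no output)
```

View pics/ov1.png

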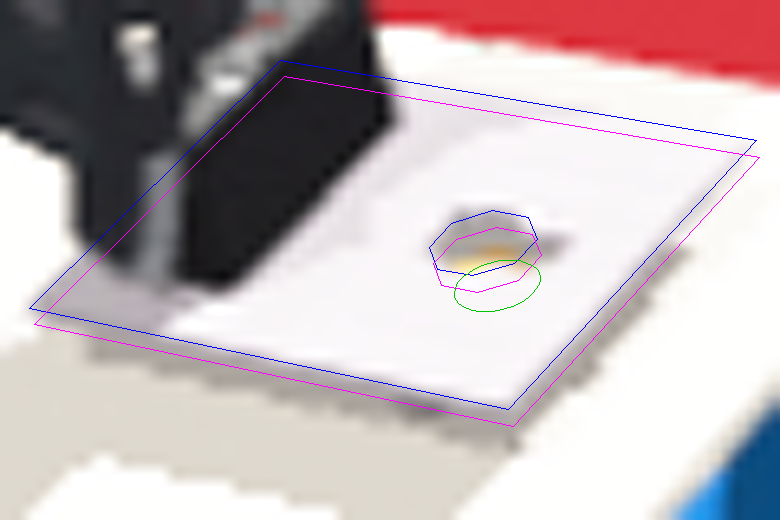

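```bash
python3 -m pendant '[[[-0.09,0,0.125],0,0.3],[[0,0,0],0,0.3],[[-0.034,0,0.094],0,0.3],[[0,0,0],0,0.3]]'; python3 -m pendant '[[[-0.034,0,0.094],0,0.3],[[0,0,0],0,0.3]]'; python3 wr.py e2s scene;python3 -c "
from ov import ov
ov('pics/e2s.png',.045,.0083,.0096,.045,.0083,'pics/ov2.png')"
```

```text
clock: 16.8
tcp_pos: [0.5927, 0.1597, 0.1011]
orientation: [-0.0, -0.045, 0.999, -0.0]
wrist_force: [-0.1, -0.9, -4.1]
finger_gap: 0.0614
clock: 17.05
tcp_pos: [0.5932, 0.1597, 0.0991]
orientation: [-0.0, -0.045, 0.999, -0.0]
wrist_force: [0.2, 0.2, -3.7]
finger_gap: 0.0609
[0.59325336 0.15975444 0.09916568] [-2.73141660e-04 -4.52825329e-02  9.98974180e-01 -6.85596181e-05] [ 0.11832004 -0.11500154 -3.92285309] 0.061313363129412726 17.1
```

View pics/ov2.png

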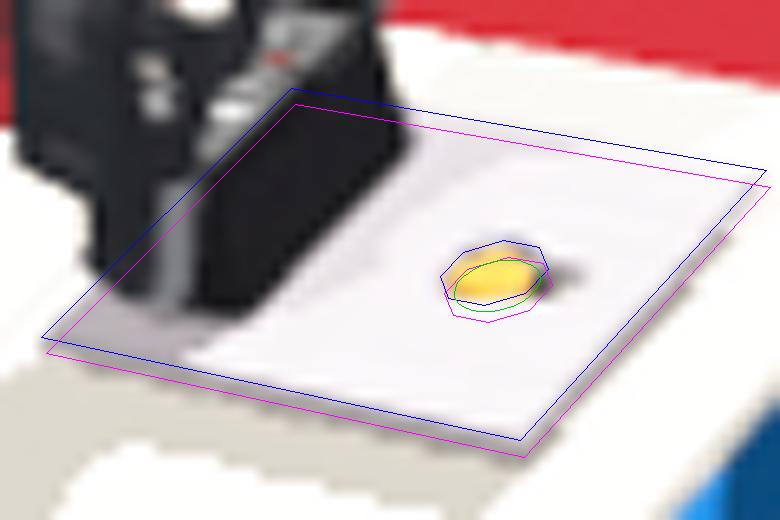

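```bash
python3 -m pendant '[[[-0.034,0,0.094],0,0.3],[[0,0,0],0,0.3]]'; python3 -m pendant '[[[-0.034,0,0.094],0,0.3],[[0,0,0],0,0.3]]'; python3 -m pendant '[[[-0.034,0,0.094],0,0.3],[[0,0,0],0,0.3]]'
```

```text
clock: 17.35
tcp_pos: [0.5939, 0.1598, 0.0972]
orientation: [-0.0, -0.045, 0.999, -0.0]
wrist_force: [-1.1, 0.7, -4.5]
finger_gap: 0.061
clock: 17.6
tcp_pos: [0.5946, 0.1599, 0.0954]
orientation: [-0.0, -0.045, 0.999, -0.0]
wrist_force: [-1.7, -0.1, -5.1]
finger_gap: 0.0615
clock: 17.85
tcp_pos: [0.596, 0.16, 0.0937]
orientation: [0.0, -0.045, 0.999, -0.0]
wrist_force: [-0.0, -0.1, -5.3]
finger_gap: 0.0612
```

```bash
python3 -m pendant '[[[0,0,0.08],0,0.3],[[0,0,0],0,0.3]]'; python3 -m pendant '[[[-0.01,0,0.07],0,0.3],[[0,0,0],0,0.3]]'; python3 -m pendant '[[[-0.01,0,0.05],0,0.3],[[0,0,0],0,0.3]]'
```

```text
clock: 18.1
tcp_pos: [0.5957, 0.16, 0.0921]
orientation: [0.0, -0.045, 0.999, -0.0]
wrist_force: [-0.0, -0.1, -3.9]
finger_gap: 0.0616
clock: 18.35
tcp_pos: [0.5957, 0.16, 0.0907]
orientation: [-0.0, -0.045, 0.999, -0.0]
wrist_force: [0.6, -0.1, -3.7]
finger_gap: 0.0608
clock: 18.6
tcp_pos: [0.5958, 0.16, 0.0902]
orientation: [0.0, -0.045, 0.999, -0.0]
wrist_force: [-1.8, -0.7, 0.2]
finger_gap: 0.0617
```

```bash
python3 wr.py f1s scene;python3 -c "
from ov import ov
ov('pics/f1s.png',.045,.0083,.000,.045,.0083,'pics/ov3.png')"
python3 -m pendant '[[[0.19,0,0.06],0,0.3],[[0,0,0],0,0.3]]'
```

```text
[0.59582672 0.15998777 0.09017988] [ 1.09070712e-04 -4.53057827e-02  9.98973158e-01 -6.50906730e-05] [-3.27422081 -0.49543576 -0.55408438] 0.061481019726713916 18.65
clock: 18.9
tcp_pos: [0.5924, 0.1597, 0.0889]
orientation: [0.001, -0.045, 0.999, 0.0]
wrist_force: [-1.2, 0.1, 0.6]
finger_gap: 0.0614
```

View pics/ov3.png

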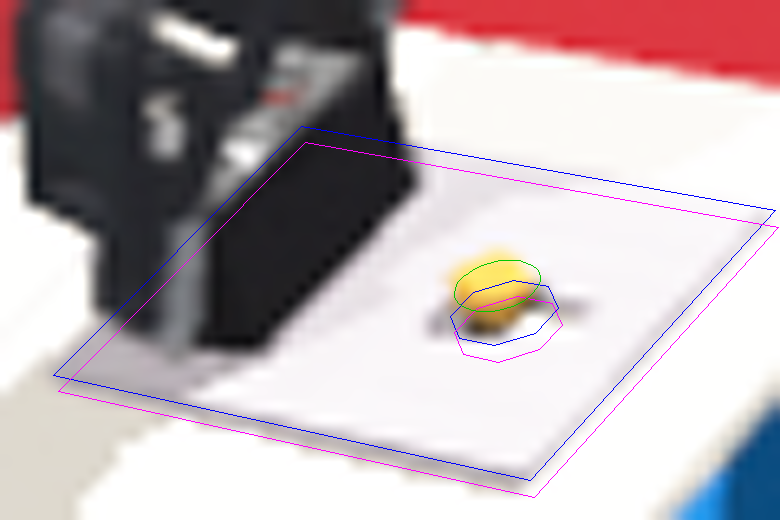

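```bash
python3 wr.py f2s scene;python3 wr.py f2;python3 -c "
import cv2
for n in('f1s','f2s'):
  a=cv2.imread(f'pics/{n}.png')[150:195,345:405];cv2.imwrite(f'pics/{n}z.png',cv2.resize(a,None,fx=13,fy=13,interpolation=2))"
```

```text
[0.59238947 0.15973639 0.0888827 ] [ 4.78217468e-04 -4.52800000e-02  9.98974220e-01  1.54598962e-05] [-0.59343065  0.32191243  0.29103278] 0.06143310096013699 18.95
[0.59238776 0.15972668 0.08889336] [ 4.19056356e-04 -4.52923913e-02  9.98973684e-01  3.86622492e-05] [-0.27739327  0.11951149 -0.25441455] 0.061230734599789734 19.0
```

View pics/f1sz.png

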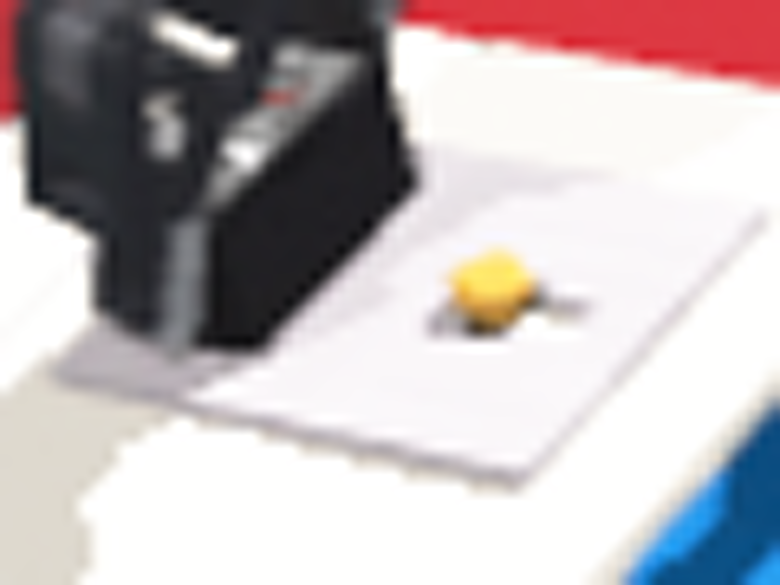

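View pics/f2sz.png

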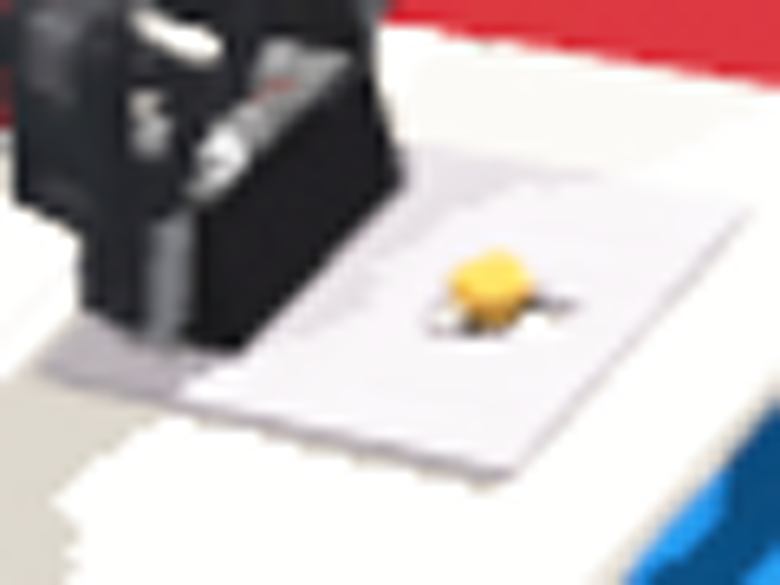

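View pics/f2.png

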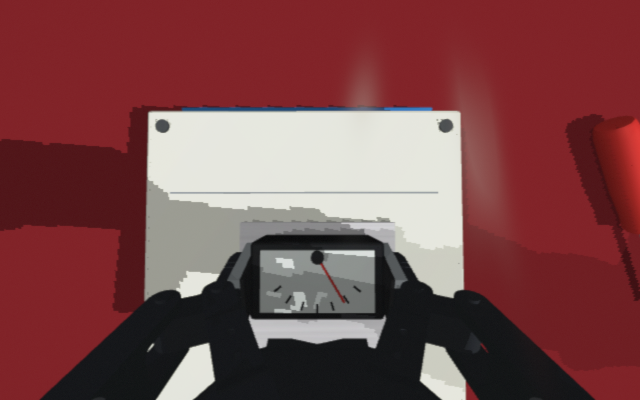

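```bash
python3 -m pendant '[[[0.14,0,0.05],0,0.3],[[0,0,0],0,0.3]]';python3 -m pendant '[[[0.14,0,0.05],0,0.3],[[0,0,0],0,0.3]]'
```

```text
clock: 19.25
tcp_pos: [0.5895, 0.1594, 0.0878]
orientation: [0.0, -0.045, 0.999, -0.0]
wrist_force: [0.2, -0.1, 0.8]
finger_gap: 0.0615
clock: 19.5
tcp_pos: [0.5864, 0.1591, 0.0866]
orientation: [0.0, -0.045, 0.999, -0.0]
wrist_force: [0.4, -0.0, 1.5]
finger_gap: 0.0614
```

```bash
python3 -m pendant '[[[0.1,0,0.035],0,0.3],[[0,0,0],0,0.3]]';python3 -m pendant '[[[0.1,0,0.035],0,0.3],[[0,0,0],0,0.3]]';python3 -m pendant '[[[0.07,0,0.025],0,0.3],[[0,0,0],0,0.3]]'; python3 wr.py g1s scene;python3 -c "
import cv2
for n in('g1s',):
  a=cv2.imread(f'pics/{n}.png')[150:195,345:405];cv2.imwrite(f'pics/{n}z.png',cv2.resize(a,None,fx=13,fy=13,interpolation=2))"
```

```text
clock: 19.75
tcp_pos: [0.5845, 0.159, 0.0859]
orientation: [0.0, -0.045, 0.999, -0.0]
wrist_force: [-0.4, 0.3, 2.4]
finger_gap: 0.0614
clock: 20.0
tcp_pos: [0.5824, 0.1588, 0.0852]
orientation: [-0.0, -0.045, 0.999, -0.0]
wrist_force: [0.4, 0.1, 2.2]
finger_gap: 0.0613
clock: 20.25
tcp_pos: [0.5811, 0.1587, 0.0847]
orientation: [0.0, -0.045, 0.999, -0.0]
wrist_force: [-0.0, -0.1, 2.6]
finger_gap: 0.0614
[0.58109129 0.1586639  0.0846815 ] [-2.68895691e-05 -4.52917391e-02  9.98973802e-01 -3.29022183e-05] [0.26156495 0.85749676 3.07209403] 0.0610192558987111 20.3
```

View pics/g1sz.png

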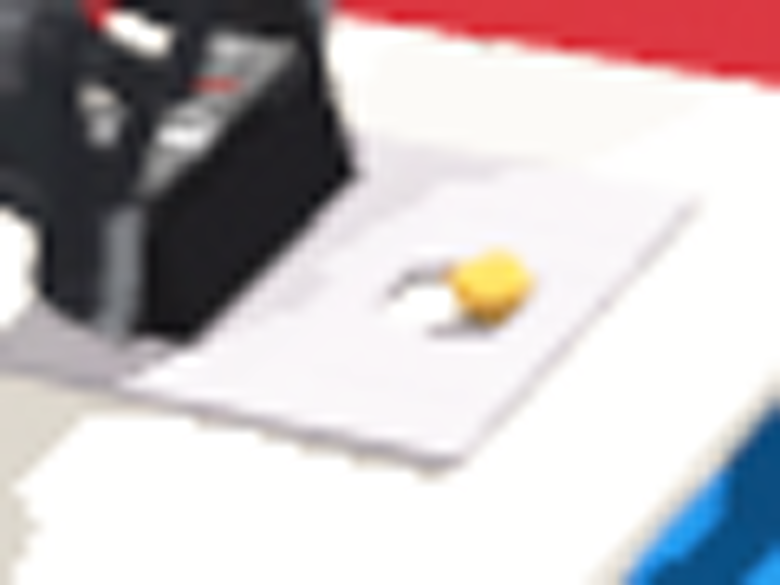

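```bash
python3 -m pendant '[[[0.06,0,0.02],0,0.3],[[0,0,0],0,0.3]]';python3 -m pendant '[[[0.06,0,0.02],0,0.3],[[0,0,0],0,0.3]]'
```

```text
clock: 20.55
tcp_pos: [0.5799, 0.1585, 0.0843]
orientation: [-0.0, -0.045, 0.999, -0.0]
wrist_force: [0.7, 0.3, 2.2]
finger_gap: 0.0612
clock: 20.8
tcp_pos: [0.5795, 0.1585, 0.0841]
orientation: [0.001, -0.045, 0.999, 0.0]
wrist_force: [3.1, 1.3, 1.8]
finger_gap: 0.061
```

```bash
python3 -m pendant '[[[0.05,0,0.02],0,0.3],[[0,0,0],0,0.3]]'; python3 wr.py h1s scene; python3 -c "
from ov import ov
ov('pics/h1s.png',.029,.0083,.000,.045,.0083,'pics/ov4.png')"
```

```text
clock: 21.05
tcp_pos: [0.5794, 0.1585, 0.0841]
orientation: [0.002, -0.045, 0.999, 0.0]
wrist_force: [6.4, 0.5, 1.4]
finger_gap: 0.0613
[0.5793906  0.15847216 0.0840254 ] [ 1.58331000e-03 -4.52238631e-02  9.98975622e-01  5.28466235e-05] [5.14860313 0.77483705 1.80228219] 0.06150986182811588 21.1
```

View pics/ov4.png

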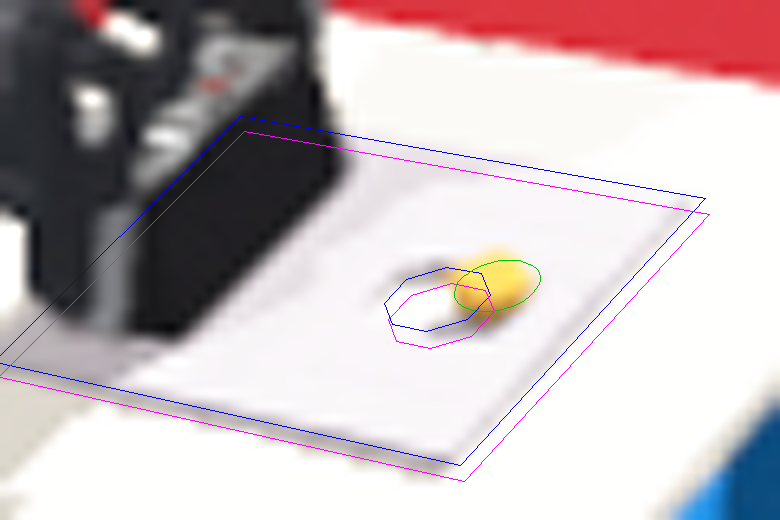

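```bash
python3 -m pendant '[[[-0.05,0,-0.03],0,0.3],[[0,0,0],0,0.3]]' 20; python3 -m pendant '[[[0,0,0],0,0],[[0,0,0],0,-0.4],[[0,0,0],0,-0.7],[[0,0,0],0,-1],[[0,0,0],0,-1],[[0,0,0],0,-1]]'; python3 wr.py i1s scene; python3 -c "
import cv2
for n in('i1s',):
  a=cv2.imread(f'pics/{n}.png')[150:195,345:405];cv2.imwrite(f'pics/{n}z.png',cv2.resize(a,None,fx=13,fy=13,interpolation=2))"
```

```text
clock: 21.35
tcp_pos: [0.5794, 0.1585, 0.0841]
orientation: [0.001, -0.045, 0.999, -0.0]
wrist_force: [5.7, 0.3, 1.2]
finger_gap: 0.0613
clock: 22.1
tcp_pos: [0.5783, 0.1584, 0.0838]
orientation: [-0.0, -0.045, 0.999, -0.0]
wrist_force: [0.4, 0.1, 0.7]
finger_gap: 0.0856
[0.57841667 0.15838937 0.08388036] [-3.52445363e-04 -4.52669880e-02  9.98974858e-01 -9.61381290e-05] [0.71724689 0.29900372 0.67967967] 0.08514204210033714 22.15
```

View pics/i1sz.png

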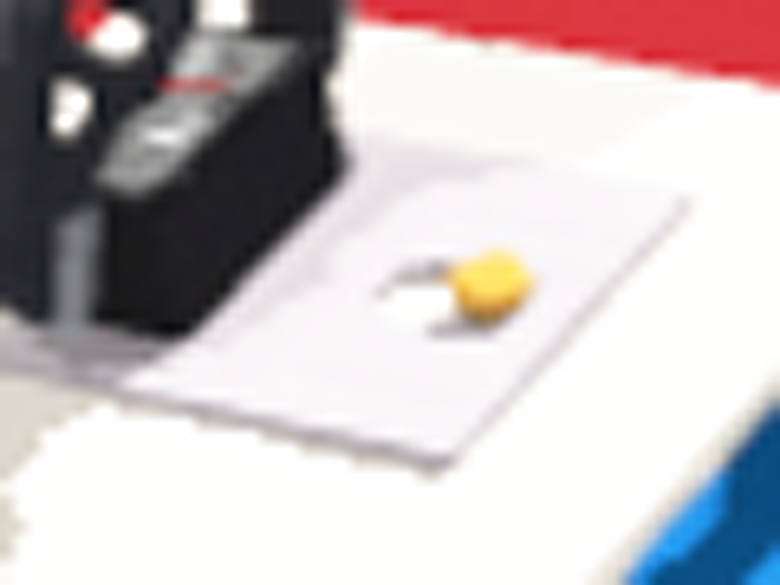

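Released and unmoved. Retreat vertically.

```bash
python3 -m pendant '[[[0,0,-0.3],0,-1],[[0,0,-1],0,-1],[[0,0,-1],0,-1],[[0,0,-1],0,-1],[[0,0,-1],0,-1],[[0,0,-1],0,-1],[[0,0,-1],0,-1],[[1,0,-1],0,-1],[[1,0,0],0,-1],[[1,0,0],0,-1],[[0.5,0,0],0,-1],[[0,0,0],0,-1]]'; python3 wr.py j1s scene; python3 wr.py j1; python3 wr.py j1t top; python3 -c "
import cv2
a=cv2.imread('pics/j1s.png')[140:235,305:430];cv2.imwrite('pics/j1z.png',cv2.resize(a,None,fx=6,fy=6,interpolation=2))
from ov import ov
ov('pics/j1s.png',.029,.0083,.000,.045,.0083,'pics/ov5.png')"
```

```text
clock: 23.65
tcp_pos: [0.5089, 0.1521, 0.2306]
orientation: [0.0, -0.045, 0.999, -0.0]
wrist_force: [0.6, -0.2, -0.5]
finger_gap: 0.0854
[0.50946038 0.15217248 0.23042926] [ 5.20632540e-04 -4.52885695e-02  9.98973811e-01 -1.37184506e-05] [ 0.5147452  -0.1364484   0.84586271] 0.08527384517631242 23.7
[0.50971179 0.1521637  0.23025825] [ 4.46822193e-04 -4.52295524e-02  9.98976520e-01 -8.45082256e-06] [-0.22666955  0.19892855  0.78385567] 0.08538245854126673 23.75
[0.50975791 0.15214929 0.23010131] [ 2.81676981e-04 -4.52214395e-02  9.98976947e-01 -3.57661097e-05] [-0.08757838 -0.01564196  0.75061942] 0.08544268976165957 23.8
```

View pics/j1z.png

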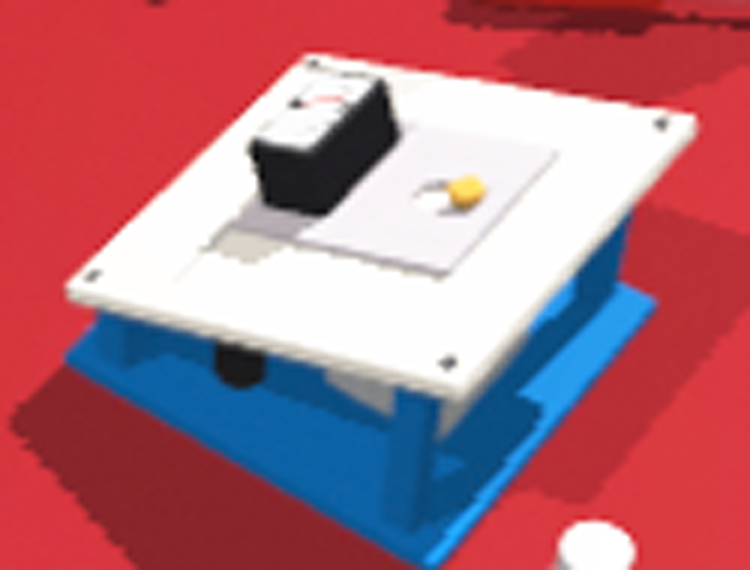

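View pics/ov5.png

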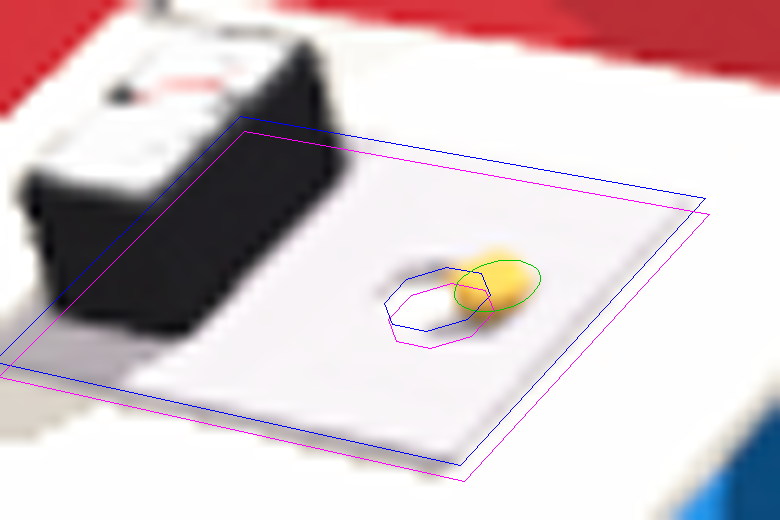

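View pics/j1.png

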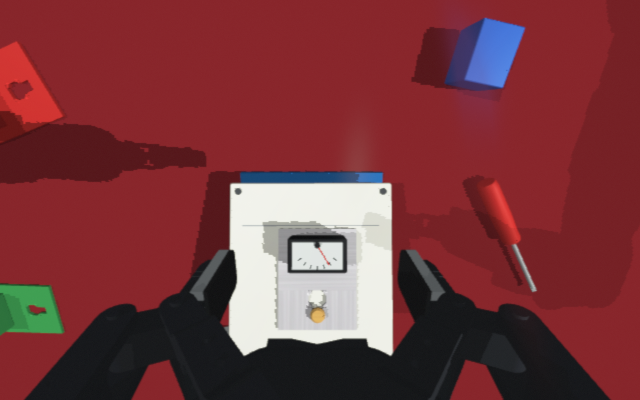

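```bash
python3 -c "
from workcell import env
print(env.hand_in())"
```

```text
the job is handed in; nothing more can be done
None
```

The panel meter is hanging on the stud, released, and the job is handed in at about 24 s of the 64 s allowed. No verdict is reported, so what follows rests on my own checks.

**What I did**
- I gripped the housing across its 62 mm sides and lowered the module lightly onto an empty part of the panel. That let it swing in the jaws to the 20° slope, which the tool itself cannot tilt to.
- The camera pictures put the stud about 8 mm to the left of the middle of the cross slot.
- I lowered the large end of the keyhole over the stud head with no noticeable contact force until the plate met the panel.
- I slid it down about 17.5 mm until the end of the slot stopped on the stud at about 6 N, then opened the jaws and backed off.

**What the checks showed**
- **Wrist force:** it stayed at about 20 N or less in the readings I took, the highest while pressing the module flat on the panel.
- **Final pictures:** the module lies flat and straight, with the stud in the narrow slot and the housing below it. It did not visibly move after release, and the gripper is clear.
- **Other objects:** I steered clear of them. Those in the last pictures looked undisturbed, but I did not measure them.

**What disagreed**
- My drawn overlay of the expected position was 1 to 3 mm off the picture once the plate was down. I took this as calibration error and relied on the felt stop and the visible stud in the slot instead.
- The top camera was partly blocked by the arm during the fit. I took one last picture with it but did not look at it.

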